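Free the stuck strainer insert from its filter bowl

ROBOT

A 7-joint arm with a two-finger parallel gripper is mounted at the origin on a cart in front of the work surface, level with it; the furniture and walls round the work are solid. World frame = base frame: x ahead of the robot, y to its left, z up, the work surface at z = 0. Lengths are in mm, angles in rad, forces in N, time in s.
With the tool pointing down it reaches from about 400 to 875 mm from the base axis. Payload 4.4 kg.
Tool frame: the origin (TCP) lies on the centre line of the jaws, within the pads' length; the fingertips stand 25 mm ahead of it and the grasp point (between the pads) lies 6 mm ahead of it (ctrl.finger_overhang is the distance from the TCP to the fingertips, in mm); z points along the fingers, y is the line along which they close (so a half turn about z gives the same grasp; the last joint's range is limited). The gripper opens to 85 mm and grips with 20 to 120 N. Pads are 22 mm wide; open, the fingers measure 114 mm over their backs; the gripper's body (76 mm by 85 mm) begins 54 mm behind the grasp point. The pads swing forward as they close: fully open they stand 13 mm farther back than shut.
Start: joints at [1.155, 0.628, 0.038, 1.517, -0.027, 0.996, -0.02], TCP at [222.788, -610.641, 256.313] pointing down, gripper open.
Joint ranges: [-3.06, 3.06], [-0.37, 2.12], [-1.25, 1.32], [0.18, 2.47], [-1.1, 4.24], [0.23, 1.98], [-2.94, 2.94]. Speed limits (rad/s): [2.57, 2.57, 3.14, 3.14, 3.14, 3.14, 3.14].

INTERFACE

Orientations are given as [roll, pitch, yaw] about the fixed x, y, z axes, in that order (R = Rz(yaw) Ry(pitch) Rx(roll)).
In Python, from cell import ctrl gives the robot as it stands. The module is installed in compiled form; this text tells all that it offers.
- The arm moves only by the tool play_rows, never from a script. Its argument "targets" is a list of rows, each a list of 5 numbers: the closure, from 0 (fully open) to 1 (shut), then the shift along the tool's x, y, z in cm, then the turn about the tool's z in degrees. In form: [[gripper, dx, dy, dz, spin], ...]. A call has 1 to 10 rows; each row is the pose to reach, as a shift and turn from the pose commanded when the call began, along the tool's axes at that moment; what a row does not reach only later rows make up. A row lasts 1/10 s, in which the tool goes at most 50 mm and 8.59 degrees, less where a joint would pass 70% of its speed; a pose out of reach is approached as far as the arm can. A call with a gripper value outside its range is refused whole. The fingers move at their own pace and stop on an object; the grip force is fixed at half the most. Time passes only in rows, so rows that repeat a pose let the fingers close. It gives the time, the measured TCP pose, the force, the opening and the grip force at its end, in the units of the state.
- ctrl.read_state(): the state, without advancing time (a new reading comes with each control period).
- ctrl.get_image(name): name is "scene" or "top" or "wrist"; returns (picture, depth): 384x512x3 uint8, red, green, blue; 384x512 float32, mm along the optical axis (not along the pixel's ray), 0 where there is no reading.
- ctrl.calibration(name): a dict with "vfov" (degrees; the focal length in pixels is half the picture's height over the tangent of half this angle, whatever the lens; pixels are square), "cx", "cy" (the principal point, pixels), "extrinsics" (4x4, takes a point from camera to world coordinates); the wrist camera has in their place "mount" (4x4, takes a point from camera to tool coordinates, whose origin is the TCP and whose axes are the flange's). Camera axes: x right, y down, z forward; pixel columns grow to the right and rows downward; lengths in mm; the calibration is good to about 2 mm. A picture is of the moment at which its call begins: read the wrist's pose just before it. calibration takes no time and is no camera call.
- ctrl.finish_job(): hands the job in; it is judged then, once.
Trained networks look in the newest picture that a camera, given by its name, has taken for a name from the list of things; names that differ only in an ending like _2 or _b are one class to them, and where a whole thing is asked for, a point or a joint stands for the part that bears it (a point fixed in the world has none). Each returns a list of dicts, best first, with "confidence" (0 to 1); they miss things now and then, are a little off and sometimes report something else, mostly with a low value. They report only what shows in the picture. A call takes as long as a camera call.
- ctrl.search_frame(camera, name): "bbox" ([left, top, right, bottom] in pixels, round what is visible of it).
- ctrl.trace(camera, name): "pixels" (384x512 bool, what is visible of it) and "bbox" ([left, top, right, bottom] in pixels, round what is visible of it).
The state is a dict: "clock": time; "qpos": joint angles; "qd": joint speeds; "tau": joint torques, N m; "eef_pos": TCP position; "tool_rot": TCP orientation; "force": force on the tool from outside, world axes, zero at the start; "torque": the same for the moment, N m; "width": finger opening in mm; "gripper_force": force on a finger pad.
Only numpy, scipy, OpenCV 4.12 (cv2) and the standard library are available. Lean on these libraries where they do the work, as an engineer would, in place of code of your own. Each camera call takes 0.05 s, during which the arm holds its last target. There are 200 camera calls.

TASK

The strainer insert is stuck in the filter bowl that is clamped leaning in the stand: grip it by the wall of its open rim and work it out with a twist and a light pull along its leaning axis, without forcing it; its hidden lugs meet the gaps that let them pass somewhere within a quarter turn anticlockwise, which you have to feel for. Then stand it upright in the middle of the round steel dish, setting it down before you let go. Leave the loose things around undisturbed.

Things in the scene. Friction and masses are not known exactly. Their poses are not given: they have to be found in the camera images.
- insert_center (a point): The strainer insert: open-topped metal cup, 90 mm high, outer diameter 88 mm, inner 72 mm (wall 8 mm), floor 6 mm, 0.26 to 0.49 kg. The point is on its axis, half-way up (45 mm below the rim); z points along the axis out of its open mouth. A flange 116 mm across lies 36 to 40 mm above its underside, so 50 mm of bare wall stand above it for one finger inside and one outside.
- bowl_mouth (a point): The fixed filter bowl, 116 mm across, 40 mm high: centre of its mouth; z points out of the mouth along its axis, which leans 30 degrees from vertical, roughly to -x. In the mouth, hidden by the insert's flange, a lip of 92 mm inner diameter catches the lugs after about 6 mm of lift. The lip has three gaps, 120 degrees apart, which cannot be seen. The lugs are clear of the bowl after 25 mm of travel.
- stand: The fixed grey stand that holds the bowl: base plate 170 x 130 mm, 12 mm thick; origin under its centre, x to its back (the bowl leans to -x). Stand and dish are on the two sides of the worktop, either way round. Between them stand, fixed, a big piston (370 mm high, 300 mm across, centre near x 0.61, y 0.19) and an open ring (280 mm across, 120 mm high, centre near x 0.48, y -0.07).
- insert: The same insert: origin at the centre of its underside, z along its axis to the open mouth. Three lugs, 120 degrees apart, stick out to a radius of 51 mm, 14 to 20 mm above its underside. At the start it sits fully down in the bowl and leans with it, 30 degrees from vertical.
- dish: The round shallow steel dish, fixed on the worktop: outer diameter 150 mm at its rim, flat floor about 130 mm across, rim 14 mm high; origin at the centre of its underside, its floor is 4 mm above that.
- paste_jar: Bystander: jar 55 mm across, 90 mm high, on the worktop left of the middle; origin at its underside.
- felt_block: Bystander: small felt rubbing block 32 x 55 x 24 mm near the front edge; origin at its underside.
- spray_can: Bystander: spray can 70 mm across, 238 mm high, to the right at the back; origin at its underside.
- nut_big: Bystander: hexagon nut, 24 mm across flats, right half of the worktop; origin at its underside.
- rubber_roller: Bystander: small waisted roller, 30 mm across, 42 mm high, right half of the worktop; origin at its underside.
- bowl: The same bowl, origin at the centre of its underside. Turned anticlockwise (seen looking into the mouth) by somewhere from 0.3 to 1.4 rad from its start, the insert has its lugs amid the gaps (about 0.12 rad to spare either way) and slides out along the axis; turned further it is caught again. So turn a little, tug along the axis with 5 to 10 N; if it stops within 8 mm, let it back a little and turn on.

How it is judged (in metres and radians):
On the way, in this order (a step that is already met when the one before it is completed fails the run):
1. the insert has been drawn out of the bowl, clear of it by its lugs, and is held (distance between insert_center and bowl_mouth above 0.055 m and contact force between the fingers and insert above 1 N and contact force between insert and stand below 0.1 N), for 0.2 s.
2. the insert stands upright on the dish while still held (contact force between insert and dish above 0.3 N and contact force between the fingers and insert above 0.5 N and horizontal distance between insert_center and dish below 0.03 m and angle between insert_center's own z axis and vertical below 0.12 rad), for 0.05 s.
At the end, for the whole second after the job is handed in: The insert stands upright (within 0.06 rad, mouth up) and at rest, released, flat on the floor of the dish, its axis within 25 mm of the dish's centre (horizontal distance between insert_center and dish below 0.025 m and z of insert_center in the frame of dish between 0.045 and 0.053 m and angle between insert_center's own z axis and vertical below 0.06 rad and linear speed of insert below 0.02 m/s); the robot touches nothing.
It fails at once if the insert is forced against the bowl with more than 60 N (contact force between insert and stand above 60 N).
It fails at once if a loose bystander is shifted by more than 30 mm (distance of any of paste_jar, felt_block, spray_can, nut_big, rubber_roller from where it was at the start of the episode above 0.03 m).
It also fails if it takes over 64 s, if anything falls off the work surface, if the arm or the gripper's body presses on something with over 40 N, if the wrist force passes 120 N, or if a joint passes its speed limit or range.

## Working session

There is one attempt and no reset: what is moved stays moved. The work goes in short steps, Python scripts to look and compute and a tool call to move; the robot and the scene stay as the last step left them, time stands still between calls to the robot, and variables do not carry over. Pictures are saved under pics/ and viewed, at most 10 in all, crops included, and the job is handed in when it is done.

Besides the shell and the picture viewer there is one more tool, called by a JSON object that holds its "name" and its "arguments", one argument or row to a line. play_rows: Moves the arm, as the interface text tells. Its arguments: {"type":"object","properties":{"targets":{"type":"array"}},"required":["targets"]}

```bash
mkdir -p pics; cat > h.py <<'E'
import numpy as np,cv2
from cell import ctrl
from scipy.spatial.transform import Rotation as R
def cam(name):
    c=ctrl.calibration(name)
    f=192/np.tan(np.radians(c['vfov'])/2)
    if 'extrinsics' in c: T=np.array(c['extrinsics'])
    else:
        s=ctrl.read_state();W=np.eye(4);W[:3,:3]=R.from_euler('xyz',s['tool_rot']).as_matrix();W[:3,3]=s['eef_pos'];T=W@np.array(c['mount'])
    return f,c['cx'],c['cy'],T
def cloud(name):
    k=cam(name);im,d=ctrl.get_image(name)
    f,cx,cy,T=k
    v,u=np.mgrid[:384,:512]
    P=np.stack([(u-cx)*d/f,(v-cy)*d/f,d,np.ones_like(d)],-1)@T.T
    P=P[...,:3];P[d==0]=np.nan
    return im,d,P
E
cat > a.py <<'E'
from h import *
s=ctrl.read_state();print(s)
for n in ['scene','top']:
    im,d,P=cloud(n);cv2.imwrite(f'pics/{n}1.png',im[...,::-1]);np.save(n+'P.npy',P)
    print(n,cam(n)[0],cam(n)[3][:3].round(2).tolist())
    for t in ['insert','stand','bowl','dish','paste_jar','felt_block','spray_can','nut_big','rubber_roller']:
        r=ctrl.trace(n,t)
        for q in r[:1]:
            m=q['pixels'];p=P[m];p=p[~np.isnan(p[:,0])]
            if len(p): print(t,round(q['confidence'],2),q['bbox'],np.median(p,0).round(),p.min(0).round(),p.max(0).round())
            if t in('insert','dish','stand'): np.save(f'{n}_{t}.npy',m)
E
python3 a.py
```

```text
{'clock': 0.0, 'qpos': array([ 1.15516953,  0.62934354,  0.03847763,  1.51841318, -0.02697918,
        0.99628374, -0.02003723]), 'qd': array([ 9.34618438e-04,  8.28734186e-05, -8.55235327e-04,  5.01434349e-04,
        9.65523988e-04,  3.79292070e-04,  3.86506828e-04]), 'tau': array([-4.27256737e-04, -5.63385451e+01,  1.22651696e+00, -1.93435282e+01,
        1.11352064e-02,  1.06611487e-02,  5.72616131e-06]), 'eef_pos': array([ 222.5756755 , -610.06976341,  255.37693385]), 'tool_rot': array([-3.13966478e+00,  6.47368777e-05,  3.49771079e-01]), 'force': array([-0.18358121, -0.56320696,  0.75196343]), 'torque': array([0.09408445, 0.03870546, 0.05082436]), 'gripper_force': 0.0, 'width': 85.50495943127932}
scene 347.5660964319561 [[-0.9, -0.3, 0.3, 206.86], [-0.43, 0.67, -0.61, 717.98], [-0.01, -0.68, -0.73, 885.5]]
insert 0.87 [295.0, 109.8, 329.5, 136.1] [ 484. -277.  110.] [ 433. -411.   -1.] [ 541. -241.  154.]
stand 0.63 [281.6, 114.0, 328.6, 139.8] [ 534. -270.   66.] [ 428. -358.    1.] [ 585. -236.  110.]
bowl 0.67 [288.4, 115.7, 315.4, 144.6] [ 531. -256.   80.] [ 459. -298.   3
[... 533 characters left out ...]
439 [[-0.03, -0.99, 0.15, 355.88], [-1.0, 0.03, 0.01, 25.49], [-0.01, -0.15, -0.99, 1245.75]]
insert 0.65 [347.6, 190.9, 384.2, 222.6] [ 491. -302.  107.] [ 431. -357.   11.] [ 544. -244.  159.]
stand 0.91 [341.9, 175.5, 381.6, 227.3] [ 546. -266.   19.] [ 428. -383.   -1.] [ 608. -234.  118.]
bowl 0.78 [345.7, 184.6, 377.0, 200.6] [ 543. -264.   88.] [ 498. -338.   53.] [ 564. -234.  115.]
paste_jar 0.77 [205.6, 234.6, 224.9, 255.8] [382. 189.  89.] [357. 163.  -4.] [412. 216.  97.]
spray_can 0.91 [345.3, 130.8, 375.8, 164.9] [ 663. -273.  187.] [ 644. -353.   -2.] [ 709. -252.  243.]
rubber_roller 0.46 [360.9, 163.8, 373.5, 174.1] [ 627. -326.   39.] [ 615. -342.    2.] [ 643. -316.   47.]
```

```bash
cat > b.py <<'E'
from h import *
from scipy.optimize import least_squares
a=cv2.imread('pics/top1.png');b=cv2.imread('pics/scene1.png')
cv2.imwrite('pics/c1.png',np.hstack([cv2.resize(a[120:260,320:420],(400,560),interpolation=2),cv2.resize(b[80:180,250:350],(400,560),interpolation=2)]))
T=np.load('topP.npy');S=np.load('sceneP.npy')
# dish: top rim pts
for P in (T,S):
    p=P.reshape(-1,3);m=(np.hypot(p[:,0]-471,p[:,1]-380)<95)&(p[:,2]>9)&(p[:,2]<22);q=p[m]
    r=least_squares(lambda x:np.hypot(q[:,0]-x[0],q[:,1]-x[1])-x[2],[471,380,72],loss='soft_l1');print('dish',len(q),r.x.round(1))
# insert surface SDF fit
def sdf(x,p):
    yaw=x[3];t=np.radians(30);ax=np.array([-np.sin(t)*np.cos(yaw),-np.sin(t)*np.sin(yaw),np.cos(t)])
    d=p-x[:3];h=d@ax;r=np.linalg.norm(d-np.outer(h,ax),axis=1) # h from underside
    def box(r0,r1,h0,h1):
        qr=np.abs(r-(r0+r1)/2)-(r1-r0)/2;qh=np.abs(h-(h0+h1)/2)-(h1-h0)/2
        return np.hypot(np.maximum(qr,0),np.maximum(qh,0))+np.minimum(np.maximum(qr,qh),0)
    return np.min([box(36,44,0,90),box(0,44,0,6),box(0,58,36,40),box(50,58,-4,36)],axis=0)
p=np.vstack([T.reshape(-1,3),S.reshape(-1,3)])
x=np.array([520,-290,70,0.])
for i in range(6):
    t=np.radians(30);ax=np.array([-np.sin(t)*np.cos(x[3]),-np.sin(t)*np.sin(x[3]),np.cos(t)])
    d=p-x[:3];h=d@ax;r=np.linalg.norm(d-np.outer(h,ax),axis=1)
    q=p[(h>25)&(h<105)&(r<66)]
    s=least_squares(lambda y:sdf(y,q),x,loss='soft_l1',f_scale=2,x_scale=[10,10,10,.1]);x=s.x
    print(len(q),x.round(2),np.median(abs(sdf(x,q))).round(2))
t=np.radians(30);ax=np.array([-np.sin(t)*np.cos(x[3]),-np.sin(t)*np.sin(x[3]),np.cos(t)])
print('axis',ax,'rim',x[:3]+90*ax,'mouth',x[:3]+36*ax)
E
python3 b.py
```

```text
dish 198 [467.3 381.5  71.5]
dish 330 [467.9 383.8  71.8]
1482 [ 5.1797e+02 -2.9608e+02  5.9100e+01 -4.0000e-02] 1.42
1656 [ 5.1796e+02 -2.9616e+02  5.9080e+01 -4.0000e-02] 1.45
1656 [ 5.1796e+02 -2.9616e+02  5.9080e+01 -4.0000e-02] 1.45
1656 [ 5.1796e+02 -2.9616e+02  5.9080e+01 -4.0000e-02] 1.45
1656 [ 5.1796e+02 -2.9616e+02  5.9080e+01 -4.0000e-02] 1.45
1656 [ 5.1796e+02 -2.9616e+02  5.9080e+01 -4.0000e-02] 1.45
axis [-0.49955664  0.02105149  0.8660254 ] rim [ 473.0045465  -294.26341324  137.02036479] mouth [ 499.98060496 -295.40019382   90.25499299]
```

View pics/top1.png

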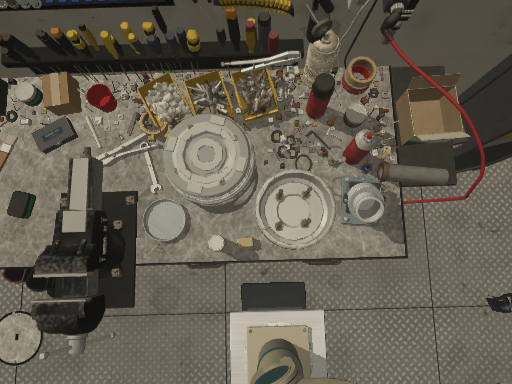

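View pics/c1.png

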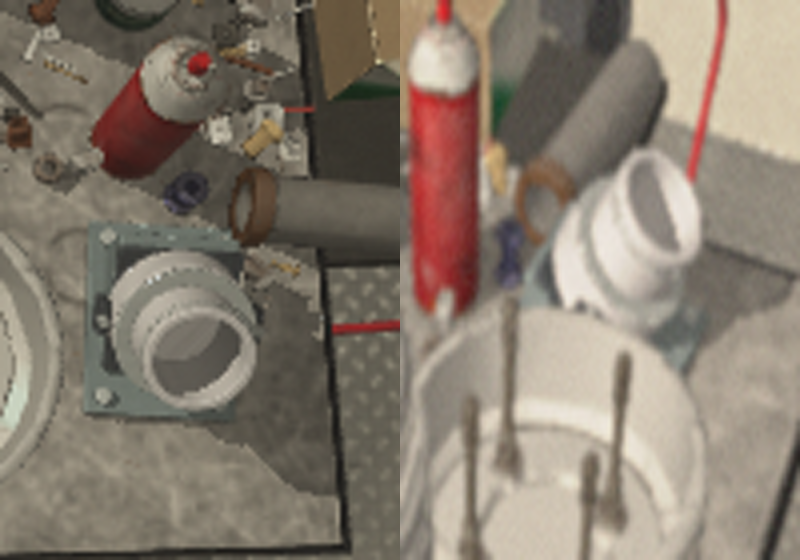

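The top picture shows the insert's rim centred near px (368,207), leaning left over the stand plate. The dish is at (165,221), the jar at (216,243), the felt block at (245,242), the ring at (295,208), and the spray can at (362,145). I'll move over the insert for a closer look with the wrist camera.

{"name": "play_rows", "arguments": {
  "targets": [
    [0, 33, -17.7, -4.5, 22.4],
    [0, 33, -17.7, -4.5, 22.4],
    [0, 33, -17.7, -4.5, 22.4],
    [0, 33, -17.7, -4.5, 22.4],
    [0, 33, -17.7, -4.5, 22.4],
    [0, 33, -17.7, -4.5, 22.4],
    [0, 33, -17.7, -4.5, 22.4],
    [0, 33, -17.7, -4.5, 22.4],
    [0, 33, -17.7, -4.5, 22.4],
    [0, 33, -17.7, -4.5, 22.4]
  ]
}}

```text
clock: 2.0
eef_pos: [472.2, -331.1, 301.4]
tool_rot: [3.141, 0.0, -0.04]
force: [-0.3, -0.9, -0.4]
width: 85.3
gripper_force: 0.0
```

```bash
cat > w.py <<'E'
from h import *
import sys
s=ctrl.read_state();print(s['clock'],s['qpos'].round(3),s['eef_pos'].round(1),s['tool_rot'].round(3),s['force'].round(1),s['width'])
im,d,P=cloud('wrist');cv2.imwrite(f'pics/{sys.argv[1]}.png',im[...,::-1]);np.save('wP.npy',P)
exec(open('b.py').read().split('# insert surface')[1].split('p=np.vstack')[0].replace(' SDF fit',''))if 0 else None
from scipy.optimize import least_squares
src=open('b.py').read();i=src.index('def sdf');j=src.index('p=np.vstack');exec(src[i:j])
p=P.reshape(-1,3);p=p[~np.isnan(p[:,0])]
x=np.array([518,-296,59,-.04])
for i in range(5):
    t=np.radians(30);ax=np.array([-np.sin(t)*np.cos(x[3]),-np.sin(t)*np.sin(x[3]),np.cos(t)])
    dd=p-x[:3];h=dd@ax;r=np.linalg.norm(dd-np.outer(h,ax),axis=1)
    q=p[(h>25)&(h<105)&(r<66)]
    x=least_squares(lambda y:sdf(y,q),x,loss='soft_l1',f_scale=1,x_scale=[10,10,10,.1]).x
print(len(q),x.round(3),np.median(abs(sdf(x,q))),'rim',x[:3]+90*ax,'axis',ax)
E
python3 w.py w1
```

```text
2.0 [ 0.472  0.477  0.137  1.674 -0.074  0.996 -0.976] [ 472.2 -331.1  301.4] [ 3.141  0.    -0.04 ] [-0.3 -0.9 -0.4] 85.31644379889602
9707 [ 5.21001e+02 -3.01733e+02  6.11470e+01 -5.00000e-03] 1.0471772061577767 rim [ 476.00114859 -301.49373735  139.08955521] axis [-0.49999292  0.00266135  0.8660254 ]
```

View pics/w1.png

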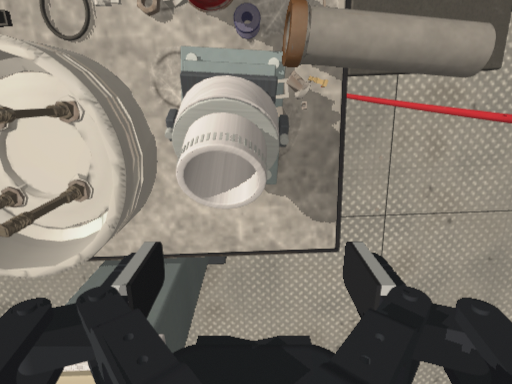

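{"name": "play_rows", "arguments": {
  "targets": [
    [0, 0, -2, 7, 0],
    [0, 0, -2, 7, 0],
    [0, 0, -2, 7, 0],
    [0, 0, -2, 7, 0]
  ]
}}

```text
clock: 2.45
eef_pos: [472.3, -313.2, 231.8]
tool_rot: [3.141, 0.0, -0.044]
force: [-0.2, -0.4, 0.6]
width: 85.3
gripper_force: 0.0
```

```bash
python3 w.py w2; cat > c.py <<'E'
from h import *
from scipy.optimize import least_squares
src=open('b.py').read();i=src.index('def sdf');j=src.index('p=np.vstack');exec(src[i:j])
for n in ['topP','sceneP','wP']:
    p=np.load(n+'.npy').reshape(-1,3);p=p[~np.isnan(p[:,0])];x=np.array([520,-298,60,-.02])
    for i in range(5):
        t=np.radians(30);ax=np.array([-np.sin(t)*np.cos(x[3]),-np.sin(t)*np.sin(x[3]),np.cos(t)])
        dd=p-x[:3];h=dd@ax;r=np.linalg.norm(dd-np.outer(h,ax),axis=1)
        q=p[(h>42)&(h<100)&(r<62)]
        x=least_squares(lambda y:np.r_[sdf(y,q),(y[3])/.1],x,loss='soft_l1',f_scale=1,x_scale=[10,10,10,.1]).x
    print(n,len(q),x.round(3),np.median(abs(sdf(x,q))),'rim',(x[:3]+90*ax).round(1))
E
python3 c.py
```

```text
2.45 [ 0.453  0.54   0.124  1.785 -0.086  0.821 -0.996] [ 472.3 -313.2  231.8] [ 3.141  0.    -0.044] [-0.2 -0.4  0.6] 85.34802871421145
16020 [ 5.21726e+02 -3.05813e+02  5.95530e+01 -9.40000e-02] 0.8662102409417685 rim [ 476.92489436 -301.58983581  137.49576441] axis [-0.49779326  0.04692413  0.8660254 ]
topP 522 [ 5.19123e+02 -2.98450e+02  5.96910e+01 -4.20000e-02] 1.5081128427106414 rim [ 474.2 -296.6  137.6]
sceneP 498 [ 5.18745e+02 -2.95736e+02  5.81470e+01 -4.70000e-02] 1.6333293194857283 rim [ 473.8 -293.6  136.1]
wP 10272 [ 5.21659e+02 -3.03134e+02  5.94600e+01 -8.40000e-02] 0.9271939117280219 rim [ 476.8 -299.4  137.4]
```

```bash
cat > m.py <<'E'
import numpy as np,json,os
psi=-.06;C=np.array([476,-299,137.5])
uh=np.array([np.cos(psi),np.sin(psi),0]);e1=np.array([-np.sin(psi),np.cos(psi),0]);z=np.array([0,0,1.])
a=-.5*uh+.8660254*z;u=.8660254*uh+.5*z
def tcp(delta,L=0,depth=10.8,up=12.5,r=40):
    "tool pose for wall point delta deg anticlockwise from the -y side, lifted L along axis"
    d=np.radians(delta);rad=np.sin(d)*u-np.cos(d)*e1
    p=C+(L-depth)*a+r*rad+up*z
    yaw=psi+np.arctan2(.866*np.sin(d),np.cos(d))
    return np.r_[p,yaw]
def load(): return np.array(json.load(open('cmd.json')))
def rows(cmd,poses):
    out=[]
    for p in poses:
        c,s=np.cos(cmd[3]),np.sin(cmd[3]);d=p[:3]-cmd[:3]
        out.append([round(v,2) for v in [(c*d[0]+s*d[1])/10,(s*d[0]-c*d[1])/10,-d[2]/10]]+[round(float(np.degrees(cmd[3]-p[3])),1)])
    return out
def step(cmd,r):
    c,s=np.cos(cmd[3]),np.sin(cmd[3]);x,y,zz,sp=r
    return np.r_[cmd[0]+10*(c*x+s*y),cmd[1]+10*(s*x-c*y),cmd[2]-10*zz,cmd[3]-np.radians(sp)]
def plan(poses,save=True):
    cmd=load();R=rows(cmd,poses)
    for r in R: print(r)
    e=step(cmd,R[-1]);print('end',e.round(3))
    if save: json.dump(e.tolist(),open('cmd.json','w'))
E
echo '[472.9,-311.2,231.3,-0.041]'>cmd.json
python3 -c "
from m import *
t=tcp(-18);print(t);plan([t+[0,0,60,0],t+[0,0,28,0]])"
```

```text
[ 4.68423717e+02 -3.36655716e+02  1.34466586e+02 -3.34288341e-01]
[np.float64(-0.34), np.float64(2.56), np.float64(3.68), 16.8]
[np.float64(-0.34), np.float64(2.56), np.float64(6.88), 16.8]
end [ 4.68454e+02 -3.36639e+02  1.62500e+02 -3.34000e-01]
```

{"name": "play_rows", "arguments": {
  "targets": [
    [0.55, -0.34, 2.56, 3.68, 16.8],
    [0.55, -0.34, 2.56, 3.68, 16.8],
    [0.55, -0.34, 2.56, 6.88, 16.8],
    [0.55, -0.34, 2.56, 6.88, 16.8],
    [0.55, -0.34, 2.56, 6.88, 16.8],
    [0.55, -0.34, 2.56, 6.88, 16.8]
  ]
}}

```text
clock: 3.1
eef_pos: [469.4, -337.8, 164.4]
tool_rot: [3.141, -0.003, -0.335]
force: [-0.3, 0.2, 0.6]
width: 38.4
gripper_force: 0.0
```

```bash
python3 w.py w3; python3 c.py | tail -1
```

```text
3.1 [ 0.458  0.648  0.183  1.817 -0.174  0.688 -1.166] [ 469.4 -337.8  164.4] [ 3.141e+00 -3.000e-03 -3.350e-01] [-0.3  0.2  0.6] 38.43762245078046
26813 [ 5.19787e+02 -3.10258e+02  5.88430e+01 -1.03000e-01] 0.9256840650891291 rim [ 475.02609587 -305.62192188  136.78573814] axis [-0.49733897  0.05151651  0.8660254 ]
wP 17232 [ 5.16854e+02 -3.13530e+02  5.78040e+01 -1.42000e-01] 1.064834567195156 rim [ 472.3 -307.2  135.7]
```

View pics/w3.png

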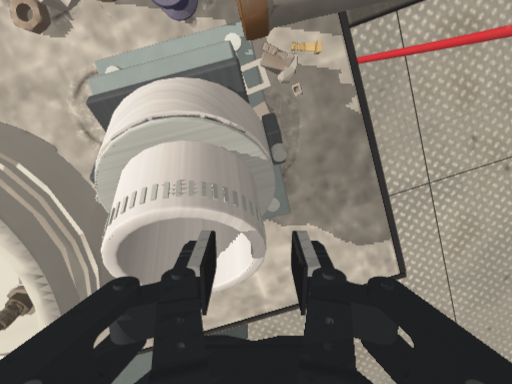

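The wrist view shows the near wall at px (253,235), midway between the pads at 215 and 292, so the jaws straddle it. Next I lower.

{"name": "play_rows", "arguments": {
  "targets": [
    [0.55, 0, 0, 0.8, 0],
    [0.55, 0, 0, 1.6, 0],
    [0.55, 0, 0, 2.4, 0],
    [0.55, 0, 0, 2.8, 0],
    [0.55, 0, 0, 2.8, 0],
    [0.55, 0, 0, 2.8, 0]
  ]
}}

```text
clock: 3.75
eef_pos: [468.5, -336.8, 134.3]
tool_rot: [-3.142, 0.0, -0.334]
force: [0.4, 0.1, -0.0]
width: 38.5
gripper_force: 0.0
```

{"name": "play_rows", "arguments": {
  "targets": [
    [0.8, 0, 0, 0, 0],
    [1, 0, 0, 0, 0],
    [1, 0, 0, 0, 0],
    [1, 0, 0, 0, 0],
    [1, 0, 0, 0, 0],
    [1, 0, 0, 0, 0],
    [1, 0, 0, 0, 0]
  ]
}}

```text
clock: 4.45
eef_pos: [467.0, -336.0, 134.6]
tool_rot: [-3.141, 0.003, -0.334]
force: [-4.3, 1.6, 3.1]
width: 9.2
gripper_force: 57.9
```

```bash
echo '[468.454,-336.639,134.5,-0.334]'>cmd.json
python3 -c "
from h import *
s=ctrl.read_state();print(s['force'].round(2),s['torque'].round(2),s['eef_pos'].round(1),s['width'])
from m import *
b=load();t0=tcp(-18)
plan([b+tcp(d)-t0 for d in (-14,-10,-7)],False)
plan([b+tcp(-7,L)-t0 for L in (3,5.5,7.5)],False)"
```

```text
[-4.3   1.63  3.06] [0.5  0.76 0.29] [ 467.  -336.   134.6] 9.239416983558275
[np.float64(0.24), np.float64(0.01), np.float64(-0.13), -3.5]
[np.float64(0.49), np.float64(0.0), np.float64(-0.27), -7.0]
[np.float64(0.67), np.float64(-0.02), np.float64(-0.37), -9.6]
end [ 4.74849e+02 -3.38646e+02  1.38200e+02 -1.66000e-01]
[np.float64(0.52), np.float64(0.02), np.float64(-0.63), -9.6]
[np.float64(0.4), np.float64(0.06), np.float64(-0.85), -9.6]
[np.float64(0.31), np.float64(0.09), np.float64(-1.02), -9.6]
end [ 4.71088e+02 -3.38506e+02  1.44700e+02 -1.66000e-01]
```

{"name": "play_rows", "arguments": {
  "targets": [
    [1, 0.24, 0.01, -0.13, -3.5],
    [1, 0.49, 0, -0.27, -7],
    [1, 0.67, -0.02, -0.37, -9.6],
    [1, 0.67, -0.02, -0.37, -9.6],
    [1, 0.67, -0.02, -0.37, -9.6],
    [1, 0.67, -0.02, -0.37, -9.6]
  ]
}}

```text
clock: 5.05
eef_pos: [470.6, -340.1, 138.2]
tool_rot: [3.141, 0.006, -0.17]
force: [-8.9, -0.9, 4.4]
width: 8.6
gripper_force: 59.1
```

```bash
cat > st.py <<'E'
from h import *
from m import *
import sys
s=ctrl.read_state();c=np.array(json.loads(sys.argv[1])) if len(sys.argv)>1 else load()
p=s['eef_pos'];f=s['force']
print('err',(p-c[:3]).round(1),'f_axis',(f@a).round(1),'f',f.round(1),'torq',s['torque'].round(2),'rot',s['tool_rot'].round(3),'w',round(s['width'],1),'clk',s['clock'])
E
python3 st.py '[474.849,-338.646,138.2,-0.166]'
```

```text
err [-4.2 -1.5 -0. ] f_axis 8.2 f [-8.9 -0.9  4.4] torq [-0.33  1.82 -0.01] rot [ 3.141  0.006 -0.17 ] w 8.6 clk 5.05
```

```bash
echo '[474.849,-338.646,138.2,-0.166]'>cmd.json
python3 -c "
from m import *
b=load();t0=tcp(-7)
plan([b+tcp(d)-t0 for d in (-3,1,5)],False)
plan([b+tcp(5,L)-t0 for L in (3,6)],True)"
```

```text
[np.float64(0.24), np.float64(-0.0), np.float64(-0.14), -3.5]
[np.float64(0.48), np.float64(-0.02), np.float64(-0.28), -6.9]
[np.float64(0.72), np.float64(-0.06), np.float64(-0.42), -10.4]
end [ 4.82049e+02 -3.39244e+02  1.42400e+02  1.60000e-02]
[np.float64(0.57), np.float64(-0.05), np.float64(-0.68), -10.4]
[np.float64(0.42), np.float64(-0.03), np.float64(-0.94), -10.4]
end [ 4.79041e+02 -3.39044e+02  1.47600e+02  1.60000e-02]
```

{"name": "play_rows", "arguments": {
  "targets": [
    [1, 0.24, 0, -0.14, -3.5],
    [1, 0.48, -0.02, -0.28, -6.9],
    [1, 0.72, -0.06, -0.42, -10.4],
    [1, 0.72, -0.06, -0.42, -10.4],
    [1, 0.57, -0.05, -0.68, -10.4],
    [1, 0.42, -0.03, -0.94, -10.4],
    [1, 0.42, -0.03, -0.94, -10.4],
    [1, 0.42, -0.03, -0.94, -10.4]
  ]
}}

```text
clock: 5.85
eef_pos: [478.4, -338.1, 145.9]
tool_rot: [-3.14, 0.003, 0.016]
force: [-0.2, -0.8, -22.1]
width: 8.3
gripper_force: 64.1
```

```bash
python3 st.py
```

```text
err [-0.7  1.  -1.7] f_axis -19.0 f [ -0.2  -0.8 -22.1] torq [-0.86  0.03  0.11] rot [-3.14e+00  3.00e-03  1.60e-02] w 8.3 clk 5.85
```

```bash
python3 -c "
from m import *
b=load();t0=tcp(5,6)
plan([b+tcp(5,4.5)-t0,b+tcp(8,4.5)-t0,b+tcp(11,4.5)-t0,b+tcp(11,5.5)-t0])"
```

```text
[np.float64(0.07), np.float64(0.01), np.float64(0.13), 0.0]
[np.float64(0.26), np.float64(-0.0), np.float64(0.03), -2.6]
[np.float64(0.44), np.float64(-0.03), np.float64(-0.08), -5.2]
[np.float64(0.39), np.float64(-0.03), np.float64(-0.16), -5.2]
end [ 4.82936e+02 -3.38684e+02  1.49200e+02  1.06000e-01]
```

{"name": "play_rows", "arguments": {
  "targets": [
    [1, 0.07, 0.01, 0.13, 0],
    [1, 0.26, 0, 0.03, -2.6],
    [1, 0.44, -0.03, -0.08, -5.2],
    [1, 0.39, -0.03, -0.16, -5.2],
    [1, 0.39, -0.03, -0.16, -5.2]
  ]
}}

```text
clock: 6.35
eef_pos: [481.6, -338.2, 148.1]
tool_rot: [-3.14, 0.003, 0.104]
force: [-2.9, 0.6, -23.5]
width: 7.9
gripper_force: 79.6
```

```bash
python3 st.py;python3 -c "
from m import *
b=load();t0=tcp(11,5.5)
plan([b+tcp(14,5)-t0,b+tcp(17,5)-t0,b+tcp(17,6)-t0])"
```

```text
err [-1.3  0.4 -1.1] f_axis -18.9 f [ -2.9   0.6 -23.5] torq [-1.09  0.61  0.12] rot [-3.14e+00  3.00e-03  1.04e-01] w 7.9 clk 6.35
[np.float64(0.21), np.float64(-0.01), np.float64(-0.06), -2.6]
[np.float64(0.39), np.float64(-0.04), np.float64(-0.16), -5.3]
[np.float64(0.34), np.float64(-0.05), np.float64(-0.25), -5.3]
end [ 4.86263e+02 -3.37826e+02  1.51700e+02  1.99000e-01]
```

```bash
echo '[482.936,-338.684,149.2,0.106]'>cmd.json; python3 -c "
from m import *
b=load();t0=tcp(11,5.5)
plan([b+tcp(11,4)-t0,b+tcp(14,4)-t0,b+tcp(17,4)-t0,b+tcp(17,5.2)-t0])"
```

```text
[np.float64(0.07), np.float64(0.01), np.float64(0.13), 0.0]
[np.float64(0.26), np.float64(-0.0), np.float64(0.03), -2.6]
[np.float64(0.44), np.float64(-0.03), np.float64(-0.07), -5.3]
[np.float64(0.38), np.float64(-0.04), np.float64(-0.18), -5.3]
end [ 4.86672e+02 -3.37884e+02  1.51000e+02  1.99000e-01]
```

{"name": "play_rows", "arguments": {
  "targets": [
    [1, 0.07, 0.01, 0.13, 0],
    [1, 0.26, 0, 0.03, -2.6],
    [1, 0.44, -0.03, -0.07, -5.3],
    [1, 0.44, -0.03, -0.07, -5.3],
    [1, 0.38, -0.04, -0.18, -5.3],
    [1, 0.38, -0.04, -0.18, -5.3]
  ]
}}

```text
clock: 6.95
eef_pos: [483.9, -338.3, 149.7]
tool_rot: [-3.14, 0.005, 0.196]
force: [-4.1, -0.6, -26.4]
width: 8.4
gripper_force: 92.0
```

```bash
cat >> st.py <<'E'
D=p-np.array([467,-336,134.6]);print('moved a,u,e1',(D@a).round(1),(D@u).round(1),(D@e1).round(1))
E
python3 st.py;python3 -c "
from m import *
b=load();t0=tcp(17,5.2)
plan([b+tcp(17,4)-t0,b+tcp(20,4)-t0,b+tcp(23,4)-t0,b+tcp(23,5)-t0])"
```

```text
err [-2.7 -0.4 -1.3] f_axis -20.8 f [ -4.1  -0.6 -26.4] torq [-1.4   1.23 -0.12] rot [-3.14   0.005  0.196] w 8.4 clk 6.95
moved a,u,e1 4.5 22.3 -1.3
[np.float64(0.06), np.float64(0.02), np.float64(0.1), 0.0]
[np.float64(0.24), np.float64(-0.0), np.float64(0.0), -2.7]
[np.float64(0.42), np.float64(-0.04), np.float64(-0.09), -5.4]
[np.float64(0.38), np.float64(-0.05), np.float64(-0.18), -5.4]
end [ 4.90299e+02 -3.36645e+02  1.52800e+02  2.93000e-01]
```

```bash
echo '[486.672,-337.884,151.0,0.199]'>cmd.json; python3 -c "
from m import *
b=load();t0=tcp(17,5.2)
plan([b+tcp(17,0)-t0,tcp(17,0),tcp(8),tcp(-1),tcp(-10),tcp(-20)])"
```

```text
[np.float64(0.25), np.float64(0.07), np.float64(0.45), 0.0]
[np.float64(0.24), np.float64(0.07), np.float64(0.45), 0.0]
[np.float64(-0.3), np.float64(0.07), np.float64(0.76), 7.9]
[np.float64(-0.84), np.float64(-0.03), np.float64(1.07), 15.7]
[np.float64(-1.35), np.float64(-0.23), np.float64(1.38), 23.5]
[np.float64(-1.86), np.float64(-0.55), np.float64(1.72), 32.3]
end [ 4.67352e+02 -3.36170e+02  1.33800e+02 -3.65000e-01]
```

{"name": "play_rows", "arguments": {
  "targets": [
    [1, 0.25, 0.07, 0.45, 0],
    [0.55, 0.25, 0.07, 0.45, 0],
    [0.55, 0.25, 0.07, 0.45, 0],
    [0.55, 0.25, 0.07, 0.45, 0],
    [0.55, -0.3, 0.07, 0.76, 7.9],
    [0.55, -0.84, -0.03, 1.07, 15.7],
    [0.55, -1.35, -0.23, 1.38, 23.5],
    [0.55, -1.86, -0.55, 1.72, 32.3],
    [0.55, -1.86, -0.55, 1.72, 32.3],
    [0.55, -1.86, -0.55, 1.72, 32.3]
  ]
}}

```text
clock: 7.95
eef_pos: [469.6, -336.6, 135.2]
tool_rot: [3.141, -0.004, -0.362]
force: [0.1, 0.4, -0.8]
width: 38.2
gripper_force: 0.0
```

```bash
python3 st.py
```

```text
err [ 2.2 -0.5  1.4] f_axis -0.7 f [ 0.1  0.4 -0.8] torq [-0.01 -0.03  0.04] rot [ 3.141 -0.004 -0.362] w 38.2 clk 7.95
moved a,u,e1 -0.8 2.6 -0.5
```

{"name": "play_rows", "arguments": {
  "targets": [
    [0.55, 0, 0, 0, 0],
    [0.8, 0, 0, 0, 0],
    [1, 0, 0, 0, 0],
    [1, 0, 0, 0, 0],
    [1, 0, 0, 0, 0],
    [1, 0, 0, 0, 0],
    [1, 0, 0, 0, 0],
    [1, 0, 0, 0, 0]
  ]
}}

```text
clock: 8.75
eef_pos: [466.3, -336.1, 133.8]
tool_rot: [-3.141, 0.002, -0.366]
force: [-5.8, -0.1, 4.5]
width: 9.2
gripper_force: 59.2
```

```bash
python3 st.py;python3 -c "
from m import *
b=load();t0=tcp(-20)
plan([b+tcp(-16,1)-t0,b+tcp(-12,2)-t0,b+tcp(-12,4)-t0,b+tcp(-12,5.5)-t0])"
```

```text
err [-1.1  0.1  0. ] f_axis 6.7 f [-5.8 -0.1  4.5] torq [0.38 0.75 0.27] rot [-3.141e+00  2.000e-03 -3.660e-01] w 9.2 clk 8.75
moved a,u,e1 -0.3 -1.0 -0.1
[np.float64(0.2), np.float64(0.03), np.float64(-0.22), -3.5]
[np.float64(0.39), np.float64(0.04), np.float64(-0.44), -7.1]
[np.float64(0.3), np.float64(0.07), np.float64(-0.61), -7.1]
[np.float64(0.23), np.float64(0.09), np.float64(-0.74), -7.1]
end [ 4.69179e+02 -3.37831e+02  1.41200e+02 -2.41000e-01]
```

{"name": "play_rows", "arguments": {
  "targets": [
    [1, 0.2, 0.03, -0.22, -3.5],
    [1, 0.39, 0.04, -0.44, -7.1],
    [1, 0.39, 0.04, -0.44, -7.1],
    [1, 0.3, 0.07, -0.61, -7.1],
    [1, 0.23, 0.09, -0.74, -7.1],
    [1, 0.23, 0.09, -0.74, -7.1],
    [1, 0.23, 0.09, -0.74, -7.1]
  ]
}}

```text
clock: 9.45
eef_pos: [468.3, -336.4, 140.4]
tool_rot: [-3.14, 0.003, -0.241]
force: [-5.0, 3.1, -1.9]
width: 8.1
gripper_force: 68.6
```

```bash
python3 st.py;python3 -c "
from m import *
b=load();t0=tcp(-12,5.5)
plan([b+tcp(-12,4.2)-t0,b+tcp(-8,4.2)-t0,b+tcp(-5,4.2)-t0,b+tcp(-5,5.5)-t0])"
```

```text
err [-0.9  1.5 -0.8] f_axis 0.9 f [-5.   3.1 -1.9] torq [0.47 0.95 0.13] rot [-3.14e+00  3.00e-03 -2.41e-01] w 8.1 clk 9.45
moved a,u,e1 4.4 4.0 -0.3
[np.float64(0.06), np.float64(-0.01), np.float64(0.11), 0.0]
[np.float64(0.31), np.float64(-0.01), np.float64(-0.02), -3.5]
[np.float64(0.49), np.float64(-0.02), np.float64(-0.13), -6.1]
[np.float64(0.42), np.float64(-0.0), np.float64(-0.24), -6.1]
end [ 4.73258e+02 -3.38832e+02  1.43600e+02 -1.34000e-01]
```

```bash
cd .;echo '[469.179,-337.831,141.2,-0.241]'>cmd.json; python3 -c "
from m import *
b=load();t0=tcp(-12,5.5)
plan([b+tcp(-12,6.5)-t0,b+tcp(-12,7.2)-t0])"
```

```text
[np.float64(-0.05), np.float64(0.01), np.float64(-0.09), 0.0]
[np.float64(-0.08), np.float64(0.02), np.float64(-0.15), 0.0]
end [ 4.68354e+02 -3.37834e+02  1.42700e+02 -2.41000e-01]
```

{"name": "play_rows", "arguments": {
  "targets": [
    [1, -0.05, 0.01, -0.09, 0],
    [1, -0.08, 0.02, -0.15, 0],
    [1, -0.08, 0.02, -0.15, 0],
    [1, -0.08, 0.02, -0.15, 0]
  ]
}}

```text
clock: 9.85
eef_pos: [468.5, -336.8, 142.0]
tool_rot: [-3.14, 0.001, -0.241]
force: [-1.1, 3.7, -9.4]
width: 7.8
gripper_force: 68.2
```

```bash
python3 st.py;python3 -c "
from m import *
b=load();t0=tcp(-12,7.2)
plan([b+tcp(-12,8.5)-t0,b+tcp(-12,9.5)-t0])
"
```

```text
err [ 0.1  1.  -0.7] f_axis -7.5 f [-1.1  3.7 -9.4] torq [1.11 0.5  0.28] rot [-3.14e+00  1.00e-03 -2.41e-01] w 7.8 clk 9.85
moved a,u,e1 5.6 5.0 -0.7
[np.float64(-0.06), np.float64(0.01), np.float64(-0.11), 0.0]
[np.float64(-0.11), np.float64(0.02), np.float64(-0.2), 0.0]
end [ 4.67238e+02 -3.37766e+02  1.44700e+02 -2.41000e-01]
```

{"name": "play_rows", "arguments": {
  "targets": [
    [1, -0.06, 0.01, -0.11, 0],
    [1, -0.11, 0.02, -0.2, 0],
    [1, -0.11, 0.02, -0.2, 0],
    [1, -0.11, 0.02, -0.2, 0]
  ]
}}

```text
clock: 10.25
eef_pos: [469.4, -337.2, 143.4]
tool_rot: [-3.141, -0.003, -0.24]
force: [5.0, 1.9, -23.3]
width: 7.8
gripper_force: 68.3
```

```bash
python3 st.py
```

```text
err [ 2.2  0.6 -1.3] f_axis -22.6 f [  5.    1.9 -23.3] torq [ 0.58 -1.12  0.28] rot [-3.141e+00 -3.000e-03 -2.400e-01] w 7.8 clk 10.25
moved a,u,e1 6.4 6.5 -1.0
```

```bash
python3 -c "
from m import *
b=load();t0=tcp(-12,9.5)
plan([b+tcp(-12,5.5)-t0,b+tcp(-8,5.5)-t0,b+tcp(-4,5.5)-t0,b+tcp(-4,7)-t0,b+tcp(-4,8)-t0])"
```

```text
[np.float64(0.2), np.float64(-0.04), np.float64(0.35), 0.0]
[np.float64(0.44), np.float64(-0.03), np.float64(0.21), -3.5]
[np.float64(0.68), np.float64(-0.05), np.float64(0.07), -7.0]
[np.float64(0.61), np.float64(-0.03), np.float64(-0.06), -7.0]
[np.float64(0.56), np.float64(-0.02), np.float64(-0.15), -7.0]
end [ 4.72724e+02 -3.38908e+02  1.46200e+02 -1.19000e-01]
```

{"name": "play_rows", "arguments": {
  "targets": [
    [1, 0.2, -0.04, 0.35, 0],
    [1, 0.44, -0.03, 0.21, -3.5],
    [1, 0.68, -0.05, 0.07, -7],
    [1, 0.68, -0.05, 0.07, -7],
    [1, 0.61, -0.03, -0.06, -7],
    [1, 0.56, -0.02, -0.15, -7],
    [1, 0.56, -0.02, -0.15, -7],
    [1, 0.56, -0.02, -0.15, -7]
  ]
}}

```text
clock: 11.05
eef_pos: [472.2, -338.2, 145.2]
tool_rot: [-3.14, 0.002, -0.119]
force: [0.0, 5.3, -21.2]
width: 7.7
gripper_force: 67.4
```

```bash
python3 st.py; python3 -c "
from m import *
b=load();t0=tcp(-4,8)
plan([b+tcp(-4,5)-t0,b+tcp(0,5)-t0,b+tcp(4,5)-t0,b+tcp(4,6.5)-t0,b+tcp(4,7.3)-t0])"
```

```text
err [-0.6  0.8 -1. ] f_axis -18.2 f [  0.    5.3 -21.2] torq [0.52 0.14 0.13] rot [-3.14e+00  2.00e-03 -1.19e-01] w 7.7 clk 11.05
moved a,u,e1 6.5 9.9 -1.8
[np.float64(0.15), np.float64(-0.01), np.float64(0.26), 0.0]
[np.float64(0.39), np.float64(-0.01), np.float64(0.12), -3.5]
[np.float64(0.63), np.float64(-0.04), np.float64(-0.02), -6.9]
[np.float64(0.56), np.float64(-0.03), np.float64(-0.15), -6.9]
[np.float64(0.52), np.float64(-0.03), np.float64(-0.22), -6.9]
end [ 4.77923e+02 -3.39227e+02  1.48400e+02  2.00000e-03]
```

{"name": "play_rows", "arguments": {
  "targets": [
    [1, 0.15, -0.01, 0.26, 0],
    [1, 0.39, -0.01, 0.12, -3.5],
    [1, 0.63, -0.04, -0.02, -6.9],
    [1, 0.63, -0.04, -0.02, -6.9],
    [1, 0.56, -0.03, -0.15, -6.9],
    [1, 0.52, -0.03, -0.22, -6.9],
    [1, 0.52, -0.03, -0.22, -6.9],
    [1, 0.52, -0.03, -0.22, -6.9]
  ]
}}

```text
clock: 11.85
eef_pos: [478.9, -341.0, 149.1]
tool_rot: [3.139, -0.003, -0.0]
force: [-0.3, -3.7, -9.4]
width: 7.3
gripper_force: 66.0
```

```bash
python3 st.py; python3 -c "
from m import *
b=load();t0=tcp(4,7.3)
plan([b+tcp(4,4.5)-t0,b+tcp(8,4.5)-t0,b+tcp(12,4.5)-t0,b+tcp(12,5.5)-t0,b+tcp(12,6.5)-t0])"
```

```text
err [ 0.9 -1.8  0.7] f_axis -8.1 f [-0.3 -3.7 -9.4] torq [-1.15  0.29  0.31] rot [ 3.139e+00 -3.000e-03 -0.000e+00] w 7.3 clk 11.85
moved a,u,e1 6.5 17.8 -4.3
[np.float64(0.14), np.float64(0.01), np.float64(0.24), 0.0]
[np.float64(0.38), np.float64(-0.01), np.float64(0.1), -3.5]
[np.float64(0.62), np.float64(-0.04), np.float64(-0.03), -7.0]
[np.float64(0.57), np.float64(-0.04), np.float64(-0.12), -7.0]
[np.float64(0.52), np.float64(-0.05), np.float64(-0.21), -7.0]
end [ 4.83122e+02 -3.38719e+02  1.50500e+02  1.24000e-01]
```

```bash
echo '[477.923,-339.227,148.4,0.002]'>cmd.json; python3 -c "
from m import *
b=load();t0=tcp(4,7.3)
plan([b+tcp(4,L)-t0 for L in (8.5,9.7,10.5)])"
```

```text
[np.float64(-0.06), np.float64(-0.0), np.float64(-0.1), 0.0]
[np.float64(-0.12), np.float64(-0.01), np.float64(-0.21), 0.0]
[np.float64(-0.16), np.float64(-0.01), np.float64(-0.28), 0.0]
end [ 4.76323e+02 -3.39130e+02  1.51200e+02  2.00000e-03]
```

{"name": "play_rows", "arguments": {
  "targets": [
    [1, -0.06, 0, -0.1, 0],
    [1, -0.12, -0.01, -0.21, 0],
    [1, -0.16, -0.01, -0.28, 0],
    [1, -0.16, -0.01, -0.28, 0]
  ]
}}

```text
clock: 12.25
eef_pos: [478.5, -340.5, 150.5]
tool_rot: [3.139, -0.004, 0.001]
force: [5.5, -6.5, -22.6]
width: 7.2
gripper_force: 65.3
```

```bash
python3 st.py
```

```text
err [ 2.2 -1.3 -0.7] f_axis -22.5 f [  5.5  -6.5 -22.6] torq [-1.69 -0.97  0.24] rot [ 3.139e+00 -4.000e-03  1.000e-03] w 7.2 clk 12.25
moved a,u,e1 7.9 18.1 -3.8
```

```bash
python3 -c "
from m import *
b=load();t0=tcp(4,10.5)
plan([b+tcp(4,6)-t0,b+tcp(8,6)-t0,b+tcp(12,6)-t0,b+tcp(12,7.5)-t0,b+tcp(12,8.5)-t0])"
```

```text
[np.float64(0.22), np.float64(0.01), np.float64(0.39), 0.0]
[np.float64(0.47), np.float64(-0.0), np.float64(0.25), -3.5]
[np.float64(0.71), np.float64(-0.03), np.float64(0.11), -7.0]
[np.float64(0.63), np.float64(-0.04), np.float64(-0.02), -7.0]
[np.float64(0.58), np.float64(-0.04), np.float64(-0.1), -7.0]
end [ 4.82122e+02 -3.38719e+02  1.52200e+02  1.24000e-01]
```

{"name": "play_rows", "arguments": {
  "targets": [
    [1, 0.22, 0.01, 0.39, 0],
    [1, 0.47, 0, 0.25, -3.5],
    [1, 0.71, -0.03, 0.11, -7],
    [1, 0.71, -0.03, 0.11, -7],
    [1, 0.63, -0.04, -0.02, -7],
    [1, 0.58, -0.04, -0.1, -7],
    [1, 0.58, -0.04, -0.1, -7],
    [1, 0.58, -0.04, -0.1, -7]
  ]
}}

```text
clock: 13.05
eef_pos: [482.6, -339.9, 152.9]
tool_rot: [3.14, -0.001, 0.121]
force: [-1.3, -4.5, -4.5]
width: 6.8
gripper_force: 65.3
```

```bash
python3 st.py;  python3 -c "
from h import *
im,d=ctrl.get_image('wrist');cv2.imwrite('pics/w4.png',im[...,::-1])"
```

```text
err [ 0.5 -1.1  0.7] f_axis -3.4 f [-1.3 -4.5 -4.5] torq [-1.39  0.21 -0.03] rot [ 3.14e+00 -1.00e-03  1.21e-01] w 6.8 clk 13.05
moved a,u,e1 7.9 22.8 -2.9
```

View pics/w4.png

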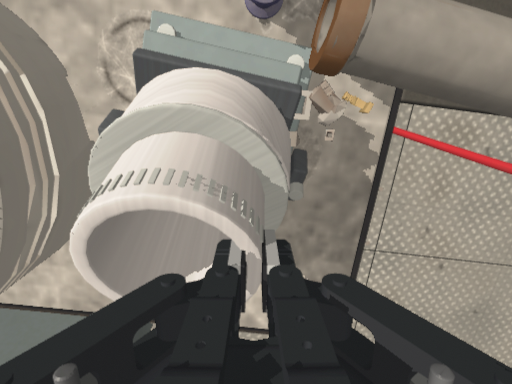

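The jaws still hold the near wall at px (255,250), with the cup seated in the flange. The pull is light here, so I tug further at this angle.

```bash
python3 -c "
from m import *
b=load();t0=tcp(12,8.5)
plan([b+tcp(12,L)-t0 for L in (9.5,10.5,11)])"
```

```text
[np.float64(-0.05), np.float64(-0.01), np.float64(-0.09), 0.0]
[np.float64(-0.1), np.float64(-0.02), np.float64(-0.17), 0.0]
[np.float64(-0.12), np.float64(-0.02), np.float64(-0.22), 0.0]
end [ 4.80906e+02 -3.38669e+02  1.54400e+02  1.24000e-01]
```

{"name": "play_rows", "arguments": {
  "targets": [
    [1, -0.05, -0.01, -0.09, 0],
    [1, -0.1, -0.02, -0.17, 0],
    [1, -0.12, -0.02, -0.22, 0],
    [1, -0.12, -0.02, -0.22, 0]
  ]
}}

```text
clock: 13.5
eef_pos: [481.5, -339.7, 155.1]
tool_rot: [3.14, -0.002, 0.121]
force: [-0.7, -5.7, -1.9]
width: 7.2
gripper_force: 65.8
```

```bash
python3 st.py
```

```text
err [ 0.6 -1.   0.7] f_axis -1.5 f [-0.7 -5.7 -1.9] torq [-1.71  0.12 -0.03] rot [ 3.14e+00 -2.00e-03  1.21e-01] w 7.2 clk 13.5
moved a,u,e1 10.4 23.0 -2.8
```

It's rising freely with almost no pull, so the lugs are in the gaps. I keep drawing it along the axis.

```bash
python3 -c "
from m import *
b=load();t0=tcp(12,11)
plan([b+tcp(12,L)-t0 for L in (14,17,20,23)])"
```

```text
[np.float64(-0.15), np.float64(-0.03), np.float64(-0.26), 0.0]
[np.float64(-0.29), np.float64(-0.05), np.float64(-0.52), 0.0]
[np.float64(-0.44), np.float64(-0.08), np.float64(-0.78), 0.0]
[np.float64(-0.59), np.float64(-0.11), np.float64(-1.04), 0.0]
end [ 4.74916e+02 -3.38308e+02  1.64800e+02  1.24000e-01]
```

{"name": "play_rows", "arguments": {
  "targets": [
    [1, -0.15, -0.03, -0.26, 0],
    [1, -0.29, -0.05, -0.52, 0],
    [1, -0.44, -0.08, -0.78, 0],
    [1, -0.59, -0.11, -1.04, 0],
    [1, -0.59, -0.11, -1.04, 0]
  ]
}}

```text
clock: 14.0
eef_pos: [476.0, -339.3, 166.0]
tool_rot: [3.139, -0.003, 0.122]
force: [1.2, -5.4, -2.3]
width: 7.0
gripper_force: 66.7
```

```bash
python3 st.py;python3 -c "
from m import *
b=load();t0=tcp(12,23)
plan([b+tcp(12,L)-t0 for L in (28,33,38,43,48,54,60)])"
```

```text
err [ 1.1 -1.   1.2] f_axis -2.7 f [ 1.2 -5.4 -2.3] torq [-1.6  -0.18 -0.05] rot [ 3.139e+00 -3.000e-03  1.220e-01] w 7.0 clk 14.0
moved a,u,e1 22.5 23.7 -2.8
[np.float64(-0.25), np.float64(-0.05), np.float64(-0.43), 0.0]
[np.float64(-0.49), np.float64(-0.09), np.float64(-0.87), 0.0]
[np.float64(-0.74), np.float64(-0.14), np.float64(-1.3), 0.0]
[np.float64(-0.98), np.float64(-0.18), np.float64(-1.73), 0.0]
[np.float64(-1.23), np.float64(-0.23), np.float64(-2.17), 0.0]
[np.float64(-1.52), np.float64(-0.28), np.float64(-2.68), 0.0]
[np.float64(-1.82), np.float64(-0.34), np.float64(-3.2), 0.0]
end [ 4.56435e+02 -3.37188e+02  1.96800e+02  1.24000e-01]
```

{"name": "play_rows", "arguments": {
  "targets": [
    [1, -0.25, -0.05, -0.43, 0],
    [1, -0.49, -0.09, -0.87, 0],
    [1, -0.74, -0.14, -1.3, 0],
    [1, -0.98, -0.18, -1.73, 0],
    [1, -1.23, -0.23, -2.17, 0],
    [1, -1.52, -0.28, -2.68, 0],
    [1, -1.82, -0.34, -3.2, 0],
    [1, -1.82, -0.34, -3.2, 0]
  ]
}}

```text
clock: 14.8
eef_pos: [456.3, -337.5, 197.7]
tool_rot: [3.141, -0.001, 0.122]
force: [-0.1, -0.5, -3.6]
width: 7.0
gripper_force: 64.5
```

```bash
python3 st.py;  python3 -c "
from h import *
im,d=ctrl.get_image('wrist');cv2.imwrite('pics/w5.png',im[...,::-1])"
```

```text
err [-0.2 -0.3  0.9] f_axis -3.1 f [-0.1 -0.5 -3.6] torq [-0.08  0.04 -0.01] rot [ 3.141e+00 -1.000e-03  1.220e-01] w 7.0 clk 14.8
moved a,u,e1 59.9 22.4 -2.1
```

View pics/w5.png

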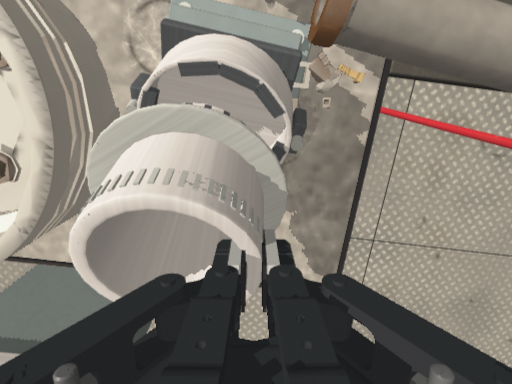

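The insert hangs clear of the bowl, whose open mouth shows at px (215,85), and the jaws grip its wall at (255,250). It still leans about 30°. Before the transit I check obstacle heights and its tilt in the hand.

```bash
cat > d.py <<'E'
from h import *
from scipy.optimize import least_squares
p=np.vstack([np.load('topP.npy').reshape(-1,3),np.load('sceneP.npy').reshape(-1,3)]);p=p[~np.isnan(p[:,0])]
print('max z per cell; cols y=-240..600 step 60')
for x in range(240,660,60):
    print(x,[int(np.percentile(q,98)) if len(q:=p[(abs(p[:,0]-x)<30)&(abs(p[:,1]-y)<30)][:,2])>3 else None for y in range(-240,601,60)])
# tilt in hand: cylinder outer/inner wall + flange, free axis, tool-world
s=ctrl.read_state();im,d,P=cloud('wrist');P=P.reshape(-1,3);P=P[~np.isnan(P[:,0])]
from m import *
def sdf(x,p):
    n=np.array([x[3],x[4],1]);n/=np.linalg.norm(n);dd=p-x[:3];h=dd@n;r=np.linalg.norm(dd-np.outer(h,n),axis=1)
    def box(r0,r1,h0,h1):
        a_=abs(r-(r0+r1)/2)-(r1-r0)/2;b_=abs(h-(h0+h1)/2)-(h1-h0)/2
        return np.hypot(np.maximum(a_,0),np.maximum(b_,0))+np.minimum(np.maximum(a_,b_),0)
    return np.min([box(36,44,-90,0),box(0,44,-90,-84),box(0,58,-54,-50)],axis=0),h,r
x=np.r_[C+60*a+[0,0,1],-.577,.03]
T=np.array(s['eef_pos']);yw=s['tool_rot'][2]
for i in range(8):
    _,h,r=sdf(x,P);v=P-T;ty=v@[np.sin(yw),-np.cos(yw),0];tx=v@[np.cos(yw),np.sin(yw),0]
    q=P[(h>-62)&(h<8)&(r<64)&~((tx<25)&(abs(ty)<35))]
    x=least_squares(lambda y:sdf(y,q)[0],x,loss='soft_l1',x_scale=[10,10,10,.1,.1]).x
n=np.r_[x[3:],1];n/=np.linalg.norm(n)
print(len(q),np.median(abs(sdf(x,q)[0])),'rim',x[:3].round(1),'axis',n.round(3),'tilt',np.degrees(np.arccos(n[2])).round(1))
print('axis in tool x,y:',(n@[np.cos(yw),np.sin(yw),0]).round(3),(n@[np.sin(yw),-np.cos(yw),0]).round(3))
v=x[:3]-T;print('rim centre in tool',(v@[np.cos(yw),np.sin(yw),0]).round(1),(v@[np.sin(yw),-np.cos(yw),0]).round(1),-v[2].round(1))
E
python3 d.py
```

```text
max z per cell; cols y=-240..600 step 60
240 [-889, -889, -889, -891, -890, -890, -890, -891, -889, -888, -886, -889, 19, 221, 221]
300 [3, 3, 3, 4, 3, 3, 3, 3, 3, 3, 3, 3, 19, 223, 223]
360 [4, 5, 114, 114, 113, 25, 26, 92, 88, 4, 3, 3, 19, 219, 220]
420 [110, 114, 165, 40, 166, 114, 24, 92, 77, 14, 14, 15, 19, 166, 177]
480 [141, 115, 40, 33, 40, 114, 317, 321, 317, 14, 7, 11, 18, 158, 167]
540 [109, 114, 166, 40, 166, 322, 325, 326, 326, 319, 14, 14, 38, 24, 150]
600 [69, 112, 114, 114, 115, 326, 326, 325, 325, 322, 3, 9, 8, 16, 148]
26394 0.3290926434718493 rim [ 449.2 -299.7  192.5] axis [-0.359 -0.023  0.933] tilt 21.1
axis in tool x,y: -0.359 -0.021
rim centre in tool -2.6 -38.3 4.8
```

The fit is tight (0.3 mm). The tilt has eased to 21°, purely about the jaws' closing line, so setting the cup down on its lower edge will right it. I plan the transit around the piston with the grip turned to the far side.

```bash
python3 -c "
from m import *
def seg(pts):
    plan([np.array(q) for q in pts]);print()
seg([(456,-337,230,.124),(450,-330,262,.25),(440,-315,290,.38),(430,-295,300,.51),(422,-270,300,.64),(415,-240,300,.77),(412,-205,300,.9),(410,-170,300,1.03),(410,-130,300,1.16),(410,-90,300,1.29)])
seg([(410,-50,300,1.4),(410,-10,300,1.5),(405,30,300,1.57),(398,70,300,1.57),(388,110,300,1.57),(378,150,300,1.57),(370,190,300,1.57),(370,230,300,1.6),(375,270,300,1.7),(385,305,300,1.8)])
seg([(395,330,300,1.94),(410,355,300,2.08),(425,375,300,2.22),(440,390,290,2.36),(455,405,280,2.5),(470,415,270,2.64),(485,425,260,2.78),(500,430,250,2.92),(505,430,240,3.06),(505,430,230,3.2)])
"; cat cmd.json
```

```text
[np.float64(-0.04), np.float64(-0.02), np.float64(-3.32), 0.0]
[np.float64(-0.55), np.float64(-0.79), np.float64(-6.52), -7.2]
[np.float64(-1.36), np.float64(-2.41), np.float64(-9.32), -14.7]
[np.float64(-2.1), np.float64(-4.51), np.float64(-10.32), -22.1]
[np.float64(-2.58), np.float64(-7.09), np.float64(-10.32), -29.6]
[np.float64(-2.91), np.float64(-10.16), np.float64(-10.32), -37.0]
[np.float64(-2.77), np.float64(-13.67), np.float64(-10.32), -44.5]
[np.float64(-2.54), np.float64(-17.17), np.float64(-10.32), -51.9]
[np.float64(-2.04), np.float64(-21.13), np.float64(-10.32), -59.3]
[np.float64(-1.55), np.float64(-25.1), np.float64(-10.32), -66.8]
end [409.967 -90.041 300.      1.29 ]

[np.float64(3.85), np.float64(-1.11), np.float64(-0.0), -6.3]
[np.float64(7.69), np.float64(-2.21), np.float64(-0.0), -12.0]
[np.float64(11.4), np.float64(-3.8), np.float64(-0.0), -16.0]
[np.float64(15.05), np.float64(-5.58), np.float64(-0.0), -16.0]
[np.float64(18.61), np.float64(-7.65), np.float64(-0.0), -16.0]
[np.float64(22.18), np.float64(-9.72), np.float64(-0.0), -16.0]
[np.float64(25.8), np.flo
[... 292 characters left out ...]
p.float64(1.54), np.float64(-0.0), -8.0]
[np.float64(4.3), np.float64(3.56), np.float64(-0.0), -16.1]
[np.float64(5.91), np.float64(5.48), np.float64(-0.0), -24.1]
[np.float64(7.03), np.float64(7.28), np.float64(1.0), -32.1]
[np.float64(8.15), np.float64(9.08), np.float64(2.0), -40.1]
[np.float64(8.78), np.float64(10.77), np.float64(3.0), -48.1]
[np.float64(9.42), np.float64(12.46), np.float64(4.0), -56.2]
[np.float64(9.56), np.float64(14.03), np.float64(5.0), -64.2]
[np.float64(9.45), np.float64(14.52), np.float64(6.0), -72.2]
[np.float64(9.45), np.float64(14.52), np.float64(7.0), -80.2]
end [505.024 430.01  230.      3.199]

[505.0241729412371, 430.0102569578685, 230.0, 3.1994431896536115]
```

{"name": "play_rows", "arguments": {
  "targets": [
    [1, -0.04, -0.02, -3.32, 0],
    [1, -0.55, -0.79, -6.52, -7.2],
    [1, -1.36, -2.41, -9.32, -14.7],
    [1, -2.1, -4.51, -10.32, -22.1],
    [1, -2.58, -7.09, -10.32, -29.6],
    [1, -2.91, -10.16, -10.32, -37],
    [1, -2.77, -13.67, -10.32, -44.5],
    [1, -2.54, -17.17, -10.32, -51.9],
    [1, -2.04, -21.13, -10.32, -59.3],
    [1, -1.55, -25.1, -10.32, -66.8]
  ]
}}

```text
clock: 15.9
eef_pos: [410.2, -88.7, 300.1]
tool_rot: [3.141, -0.0, 1.293]
force: [1.3, 0.5, -2.8]
width: 7.4
gripper_force: 64.5
```

```bash
python3 st.py '[409.967,-90.041,300,1.29]'; python3 -c "
from h import *
print(ctrl.read_state()['qpos'].round(2))"
```

```text
err [0.2 1.4 0.1] f_axis -3.1 f [ 1.3  0.5 -2.8] torq [-0.06 -0.21  0.01] rot [ 3.141 -0.     1.293] w 7.4 clk 15.9
moved a,u,e1 179.1 20.8 243.5
[ 0.4   0.25 -0.31  2.05  0.1   0.85 -0.25]
```

{"name": "play_rows", "arguments": {
  "targets": [
    [1, 3.85, -1.11, 0, -6.3],
    [1, 7.69, -2.21, 0, -12],
    [1, 11.4, -3.8, 0, -16],
    [1, 15.05, -5.58, 0, -16],
    [1, 18.61, -7.65, 0, -16],
    [1, 22.18, -9.72, 0, -16],
    [1, 25.8, -11.6, 0, -16],
    [1, 29.64, -12.71, 0, -17.8],
    [1, 33.63, -13.34, 0, -23.5],
    [1, 37.27, -13.34, 0, -29.2]
  ]
}}

```text
clock: 16.9
eef_pos: [385.1, 307.4, 300.2]
tool_rot: [3.141, -0.0, 1.804]
force: [0.8, 0.0, -2.7]
width: 7.2
gripper_force: 64.5
```

```bash
python3 st.py '[385.053,305.029,300,1.8]'; python3 -c "
from h import *
print(ctrl.read_state()['qpos'].round(2))"
```

```text
err [0.  2.4 0.2] f_axis -2.7 f [ 0.8  0.  -2.7] torq [-0.03 -0.17 -0.01] rot [ 3.141 -0.     1.804] w 7.2 clk 16.9
moved a,u,e1 203.6 -21.5 637.3
[-0.32  0.39 -0.57  1.88  0.26  0.94 -0.78]
```

{"name": "play_rows", "arguments": {
  "targets": [
    [1, 2.21, 1.54, 0, -8],
    [1, 4.3, 3.56, 0, -16.1],
    [1, 5.91, 5.48, 0, -24.1],
    [1, 7.03, 7.28, 1, -32.1],
    [1, 8.15, 9.08, 2, -40.1],
    [1, 8.78, 10.77, 3, -48.1],
    [1, 9.42, 12.46, 4, -56.2],
    [1, 9.56, 14.03, 5, -64.2],
    [1, 9.45, 14.52, 6, -72.2],
    [1, 9.45, 14.52, 7, -80.2]
  ]
}}

```text
clock: 17.9
eef_pos: [507.4, 429.4, 228.5]
tool_rot: [-3.141, -0.0, -3.081]
force: [0.1, -0.8, -3.8]
width: 6.8
gripper_force: 64.6
```

```bash
python3 st.py; cat > e.py <<'E'
from h import *
import sys
from scipy.optimize import least_squares
src=open('d.py').read();i=src.index('def sdf');j=src.index('x=np.r_[C');exec(src[i:j])
def fit(tilt=21):
    s=ctrl.read_state();im,d,P=cloud('wrist');cv2.imwrite('pics/%s.png'%sys.argv[1],im[...,::-1]);P=P.reshape(-1,3);P=P[~np.isnan(P[:,0])]
    T=np.array(s['eef_pos']);yw=s['tool_rot'][2];tx=np.array([np.cos(yw),np.sin(yw),0]);ty=np.array([np.sin(yw),-np.cos(yw),0]);z=np.array([0,0,1.])
    x=np.r_[T-2.6*tx-38.3*ty-4.8*z,-np.tan(np.radians(tilt))*tx[:2]]
    for i in range(8):
        _,h,r=sdf(x,P);v=P-T
        q=P[(h>-62)&(h<8)&(r<64)&~((v@tx<25)&(abs(v@ty)<35))]
        x=least_squares(lambda y:sdf(y,q)[0],x,loss='soft_l1',x_scale=[10,10,10,.1,.1]).x
    n=np.r_[x[3:],1];n/=np.linalg.norm(n);b=x[:3]-90*n
    print(len(q),'res',np.median(abs(sdf(x,q)[0])).round(2),'rim',x[:3].round(1),'bottom',b.round(1),'tilt rad',np.arccos(n[2]).round(3),'axis tool',(n@tx).round(3),(n@ty).round(3))
    v=x[:3]-T;print('rim in tool',(v@tx).round(1),(v@ty).round(1),-v[2].round(1))
    print('centre-dish',(x[:2]-45*n[:2]-[467.5,382.5]).round(1))
    f=P[(abs(P[:,0]-467)<100)&(abs(P[:,1]-382)<110)]
    rim=f[(f[:,2]>9)&(f[:,2]<20)&(abs(np.hypot(f[:,0]-467,f[:,1]-382)-72)<12)]
    if len(rim)>50:
        k=least_squares(lambda c:np.hypot(rim[:,0]-c[0],rim[:,1]-c[1])-72,[467,382],loss='soft_l1').x;print('dish wrist',len(rim),k.round(1))
    fl=f[(np.hypot(f[:,0]-467,f[:,1]-382)<58)&(f[:,2]<10)];print('floor z',len(fl),np.median(fl[:,2]) if len(fl) else None)
fit(float(sys.argv[2]))
E
python3 e.py w6 21
```

```text
err [ 2.3 -0.6 -1.5] f_axis -3.4 f [ 0.1 -0.8 -3.8] torq [ 0.15 -0.02 -0.02] rot [-3.141 -0.    -3.081] w 6.8 clk 17.9
moved a,u,e1 84.1 42.1 766.4
26717 res 0.33 rim [511.1 390.1 223.7] bottom [478.7 390.  139.7] tilt rad 0.368 axis tool -0.359 -0.021
rim in tool -1.4 -39.5 4.9
centre-dish [27.4  7.5]
dish wrist 1409 [468.3 381.8]
floor z 3150 4.926669445128226
```

View pics/w6.png

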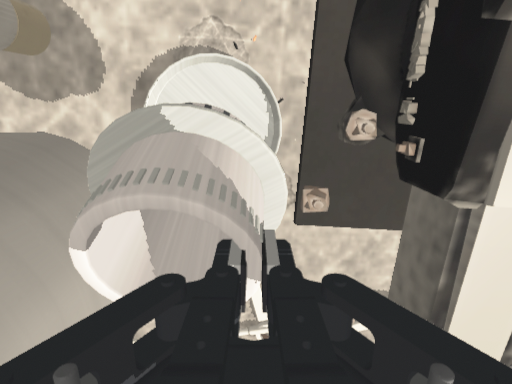

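The wrist view shows the dish at px (213,105) beneath the leaning cup, and its centre fits to (468,382), agreeing with the other cameras. I lower towards first edge contact.

```bash
python3 -c "
from m import *
y=load()[3]
plan([np.array(q) for q in [(499,423,200,y),(499,423,165,y),(499,423,135,y),(499,423,120,y),(499,423,112,y)]])"
```

```text
[np.float64(0.64), np.float64(-0.67), np.float64(3.0), 0.0]
[np.float64(0.64), np.float64(-0.67), np.float64(6.5), 0.0]
[np.float64(0.64), np.float64(-0.67), np.float64(9.5), 0.0]
[np.float64(0.64), np.float64(-0.67), np.float64(11.0), 0.0]
[np.float64(0.64), np.float64(-0.67), np.float64(11.8), 0.0]
end [499.022 422.951 112.      3.199]
```

{"name": "play_rows", "arguments": {
  "targets": [
    [1, 0.64, -0.67, 3, 0],
    [1, 0.64, -0.67, 6.5, 0],
    [1, 0.64, -0.67, 9.5, 0],
    [1, 0.64, -0.67, 11, 0],
    [1, 0.64, -0.67, 11.8, 0],
    [1, 0.64, -0.67, 11.8, 0],
    [1, 0.64, -0.67, 11.8, 0]
  ]
}}

```text
clock: 18.65
eef_pos: [500.6, 423.8, 113.4]
tool_rot: [3.14, 0.002, -3.086]
force: [0.6, -0.3, -3.5]
width: 7.7
gripper_force: 64.6
```

{"name": "play_rows", "arguments": {
  "targets": [
    [1, 0, 0, 0.15, 0],
    [1, 0, 0, 0.3, 0],
    [1, 0, 0, 0.4, 0],
    [1, 0, 0, 0.4, 0]
  ]
}}

```text
clock: 19.05
eef_pos: [500.4, 423.6, 109.0]
tool_rot: [3.14, 0.001, -3.085]
force: [0.6, 0.5, 1.4]
width: 6.8
gripper_force: 65.0
```

```bash
python3 st.py '[499.022,422.951,108,3.199]'
```

```text
err [1.4 0.6 1. ] f_axis 1.0 f [0.6 0.5 1.4] torq [ 0.19 -0.11 -0.02] rot [ 3.140e+00  1.000e-03 -3.085e+00] w 6.8 clk 19.05
moved a,u,e1 -16.1 -23.4 760.2
```

{"name": "play_rows", "arguments": {
  "targets": [
    [1, 0.24, 0, 0.05, 0],
    [1, 0.48, 0, 0.1, 0],
    [1, 0.8, 0, 0.2, 0],
    [1, 1.12, 0, 0.28, 0],
    [1, 1.43, 0, 0.36, 0],
    [1, 1.74, 0, 0.46, 0],
    [1, 1.74, 0, 0.46, 0]
  ]
}}

```text
clock: 19.75
eef_pos: [482.6, 423.7, 104.7]
tool_rot: [3.138, 0.002, -3.084]
force: [1.2, 3.1, 6.0]
width: 6.8
gripper_force: 63.2
```

```bash
echo '[481.65,421.94,103.4,3.199]'>cmd.json; python3 st.py; python3 e.py w7 12
```

```text
err [1.  1.7 1.3] f_axis 4.7 f [1.2 3.1 6. ] torq [ 0.62 -0.49  0.12] rot [ 3.138e+00  2.000e-03 -3.084e+00] w 6.8 clk 19.75
moved a,u,e1 -10.9 -40.9 759.2
22456 res 0.32 rim [485.7 384.3 101. ] bottom [469.1 383.8  12.5] tilt rad 0.186 axis tool -0.185 -0.005
rim in tool -0.8 -39.5 3.7
centre-dish [9.9 1.5]
dish wrist 3609 [468.5 381.7]
floor z 2678 4.94378058144693
```

{"name": "play_rows", "arguments": {
  "targets": [
    [1, 0.3, 0, 0.1, 0],
    [1, 0.6, 0, 0.22, 0],
    [1, 0.9, 0, 0.35, 0],
    [1, 1.2, 0, 0.5, 0],
    [1, 1.5, 0, 0.65, 0],
    [1, 1.5, 0, 0.72, 0],
    [1, 1.5, 0, 0.72, 0]
  ]
}}

```text
clock: 20.5
eef_pos: [467.9, 423.6, 98.1]
tool_rot: [3.137, 0.002, -3.084]
force: [0.4, 3.3, 9.0]
width: 6.8
gripper_force: 62.4
```

```bash
echo '[466.68,421.08,96.2,3.199]'>cmd.json; python3 st.py; python3 e.py w8 1
```

```text
err [1.2 2.5 1.9] f_axis 7.7 f [0.4 3.3 9. ] torq [ 0.59 -0.52  0.21] rot [ 3.137e+00  2.000e-03 -3.084e+00] w 6.8 clk 20.5
moved a,u,e1 -9.3 -56.9 758.2
18386 res 0.32 rim [469.9 384.1  95.4] bottom [468.5 384.    5.4] tilt rad 0.016 axis tool -0.016 0.001
rim in tool 0.3 -39.5 2.7
centre-dish [1.7 1.6]
dish wrist 3476 [468.4 381.8]
floor z 1152 4.997144286556647
```

It stands upright (0.016 rad) and is centred within 3 mm. I right it the last bit, hold, then open part way and withdraw straight up.

{"name": "play_rows", "arguments": {
  "targets": [
    [1, 0.1, 0, 0, 0],
    [1, 0.1, 0, -0.03, 0],
    [1, 0.1, 0, -0.05, 0],
    [0.8, 0.1, 0, -0.05, 0],
    [0.6, 0.1, 0, -0.05, 0],
    [0.55, 0.1, 0, -0.05, 0],
    [0.55, 0.1, 0, -0.05, 0],
    [0.55, 0.1, 0, -0.05, 0]
  ]
}}

```text
clock: 21.35
eef_pos: [466.5, 420.6, 96.3]
tool_rot: [-3.141, -0.001, -3.085]
force: [-0.1, -0.0, 0.8]
width: 38.6
gripper_force: 0.0
```

```bash
python3 e.py w9 0; python3 st.py '[465.7,421,96.7,3.199]'
```

```text
16204 res 0.82 rim [465.5 391.5  94.8] bottom [464.8 392.1   4.8] tilt rad 0.01 axis tool -0.007 -0.007
rim in tool 2.6 -28.9 1.6
centre-dish [-2.3  9.3]
dish wrist 3563 [468.4 381.8]
floor z 1136 5.104549536646061
err [ 0.8 -0.3 -0.2] f_axis -0.1 f [-0.3 -0.2 -0.3] torq [ 0.02  0.02 -0.  ] rot [-3.141e+00 -1.000e-03 -3.085e+00] w 38.7 clk 21.4
moved a,u,e1 -10.1 -58.8 755.3
```

{"name": "play_rows", "arguments": {
  "targets": [
    [0.55, 0, 0, -1, 0],
    [0.55, 0, 0, -3, 0],
    [0.55, 0, 0, -6, 0],
    [0.55, 0, 0, -10, 0],
    [0.55, 0, 0, -14, 0],
    [0.55, 0, 0, -14, 0],
    [0.55, 0, 0, -14, 0]
  ]
}}

```text
clock: 22.1
eef_pos: [467.0, 421.3, 238.3]
tool_rot: [3.14, 0.002, -3.085]
force: [-0.3, -0.1, -0.7]
width: 38.5
gripper_force: 0.0
```

```bash
sed -i 's/x=np.r_\[T-2.6\*tx.*/x=np.r_[468.5,384,94,0,0]/' e.py; python3 e.py w10 0; python3 -c "
from h import *
print(ctrl.read_state())"
```

```text
5037 res 0.33 rim [468.1 384.3  94.9] bottom [468.  384.3   4.9] tilt rad 0.001 axis tool -0.0 0.0
rim in tool 1.0 -37.0 143.5
centre-dish [0.6 1.8]
dish wrist 1653 [467.9 381.9]
floor z 451 9.250257149282447
{'clock': 22.15, 'qpos': array([-0.29659746,  0.74902408, -0.85480407,  1.58798266,  0.61739273,
        1.09391485,  0.31578435]), 'qd': array([-1.05442046e-03,  2.53800548e-02,  1.87980137e-02,  1.82214256e-02,
        2.01182184e-03, -2.51671946e-03,  9.32812754e-05]), 'tau': array([-2.48194048e-01, -5.60171843e+01, -1.19549587e+01, -1.74060756e+01,
       -1.10729804e-02, -5.19500300e-02,  5.26813790e-03]), 'eef_pos': array([466.70653402, 420.46658074, 236.86897482]), 'tool_rot': array([-3.14093712e+00,  3.93563359e-04, -3.08508871e+00]), 'force': array([ 0.25998685, -0.1662047 ,  0.29094291]), 'torque': array([ 0.04560614, -0.04538013,  0.02212689]), 'gripper_force': 0.0, 'width': 38.3065947578955}
```

View pics/w10.png

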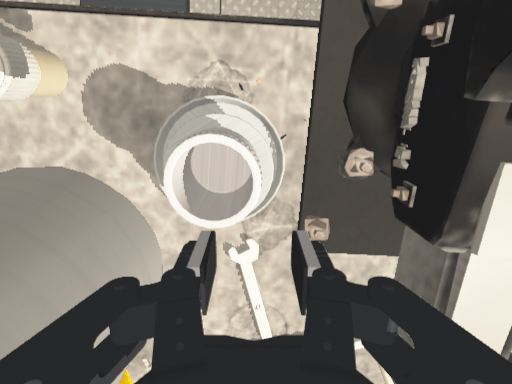

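The insert stands upright in the dish (rim at px (213,180), tilt 0.001 rad, about 2 mm off centre), and the gripper is well clear. I'm handing in.

```bash
python3 -c "
from cell import ctrl
print(ctrl.finish_job())"
```

```text
the job is handed in; nothing more can be done
None
```

The insert was worked out of the bowl and handed in standing upright in the dish, about 2 mm off centre, released and at rest; tugs while feeling for the gaps peaked near 26 N, above the suggested 5 to 10 N but under the 60 N limit, and no pass or fail result came back.

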